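Press the keeper bar home in the lens frame

ROBOT

A 6-joint arm with a two-finger parallel gripper is mounted at the origin on the work surface. World frame = base frame: x ahead of the robot, y to its left, z up, the work surface at z = 0. Lengths are in m, angles in rad, forces in N, time in s.
With the tool pointing down it reaches from about 0.25 to 0.775 m from the base axis. Payload 4 kg.
Tool frame: the origin (TCP) lies midway between the tips of the shut fingers; the grasp point (between the pads) lies 19 mm behind it; z points along the fingers, y is the direction in which the jaws open and shut (so a half turn about z gives the same grasp; the last joint's range is limited). The gripper opens to 94 mm and grips with 3 to 60 N. Pads are 16 mm wide; open, the fingers measure 119 mm over their backs; the gripper's body (75 mm by 177 mm) begins 78 mm behind the grasp point.
Start: joints at [1.015, 0.087, 1.371, -0, 1.684, -0.103], TCP at [0.241, 0.495, 0.182] pointing down, gripper open.
Joint ranges: [-3.1, 3.1], [-0.76, 2.03], [0.27, 2.55], [-1.08, 4.22], [0.17, 2.65], [-2.57, 2.57]. Speed limits (rad/s): [2.79, 2.79, 3.14, 3.14, 3.14, 3.14].

INTERFACE

Orientations are given as [roll, pitch, yaw] about the fixed x, y, z axes, in that order (R = Rz(yaw) Ry(pitch) Rx(roll)).
In Python, from bench import robot gives the robot as it stands.
- The arm moves only by the tool drive_tool, never from a script. Its argument "series" is a list that holds one entry, the list of rows, each a list of 7 numbers: the turn, a rotation vector about the tool's x, y, z in rad, then the shift along the tool's x, y, z in cm, then the opening in per cent of the stroke, from 0 (shut) to 100 (fully open). In form: [[[rx, ry, rz, tx, ty, tz, fingers], ...]]. A call has 1 to 20 rows; each row is the pose to reach, as a shift and turn from the pose measured when the call began, along the tool's axes at that moment; what a row does not reach only later rows make up. A row lasts 1/10 s, in which the tool goes at most 50 mm and 8.59 degrees, less where a joint would pass 70% of its speed; a pose out of reach is approached as far as the arm can. A call with a gripper value outside its range is refused whole. The fingers move at their own pace and stop on an object; the grip force is fixed at half the most. Time passes only in rows, so rows that repeat a pose let the fingers close. It gives the time, the measured TCP pose, the force and the opening at its end, in the units of the state.
- robot.get_obs(): the state, without advancing time (a new reading comes with each control period).
- robot.snapshot(name): name is "scene" or "top"; returns a dict with "img" (384x512x3 uint8, blue, green, red), "depth" (384x512 float32, m along the optical axis (not along the pixel's ray), 0 where there is no reading), "vertical_fov" (degrees; the focal length in pixels is half the picture's height over the tangent of half this angle, whatever the lens; pixels are square), "cx", "cy" (the principal point, pixels), "rvec" (rotation vector, rad) and "tvec" (3), from world to camera coordinates, as OpenCV has them. Camera axes: x right, y down, z forward; pixel columns grow to the right and rows downward; lengths in m; the calibration is good to about 2 mm. A picture is of the moment at which its call begins.
- robot.close_job(): hands the job in, once; it reports no verdict.
The state is a dict: "time": time; "joint_positions": joint angles; "qvel": joint speeds; "joint_torque": joint torques, N m; "tool_pos": TCP position; "ee_rot": TCP orientation; "wrist_force": force on the tool from outside, world axes, zero at the start; "wrist_torque": the same for the moment, N m; "width": finger opening in m.
Only numpy, scipy, OpenCV 4.12 (cv2) and the standard library are available. Lean on these libraries where they do the work, as an engineer would, in place of code of your own. Each camera call takes 0.05 s, during which the arm holds its last target.

TASK

The prism in the small lens frame still lacks its keeper bar. Take the shorter of the two brass keeper bars from the lined catch tray by its upright grip, lay it flat on the sill in front of the frame and slide its tongue in under the frame's lip, pushing the spring-loaded prism carrier back until the bar's shoulder is right up against the lip. The springs push it out again if you let go, so finish while still holding it there, pressed fully home and flat, ready for the screws, and leave everything else where it lies.

Things in the scene. Friction and masses are not known exactly. Their poses are not given: they have to be found in the camera images.
- keeper_grip (a point): Centre of the upright grip of the SHORTER keeper bar (loose 0.3 kg brass casting, in the tray; the one to fit). x = the way the tongue points, y = along the bar, z up. Grip block: 16 mm (x) by 28 mm (y) by 38 mm tall; take it across the 28 mm sides. This point is 25 mm above the bar's underside. Grip stands on a plate 48 (x) by 100 (y) by 6 mm thick that ends 18 mm behind this point.
- keeper_shoulder (a point): Foot of the same bar's shoulder, on the underside, mid-width, 30 mm ahead of and 25 mm below the grip centre; same axes. The shoulder is the flat front of a rib 6 mm thick, 100 mm long (y), 18 mm tall. Ahead of it (+x) the tongue: 20 mm long, 90 mm wide, 6 mm thick, flush with the underside.
- longkeeper_grip (a point): Grip centre of the LONGER keeper bar: same section, but 130 mm long with a 120 mm tongue, too wide for this frame. Leave it. The two bars lie side by side in the tray, either may be on the left.
- lip (a point): On the fixed lens frame: point on the sill (top of its dark steel plate, 10 mm above the counter), mid-width, straight below the front face of the brass lip. x = the way in under the lip, y along the lip, z up. Sill: 130 mm wide, reaches 75 mm out in front. Lip bar: 12 mm deep, 12 mm tall. Slot under it: 10 mm high, 100 mm wide between cheeks that begin at the lip's front.
- carrier (a joint): How far (m) the sprung carrier with the glass prism, behind the lip, is pushed back. 0 at rest: its front face is then 15 mm behind the lip's front face, so the tongue meets it 5 mm before the shoulder meets the lip; 0.005 with the bar home. Springs: 4.5 N at first, 9 N at home; the bar's friction on the sill adds about 3 N. Prism top 66 mm above the counter.
- tray: Fixed wooden catch tray, open on top, 246 by 356 mm, walls 32 mm high and 8 mm thick, grey-lined floor 11 mm above the counter; origin under its centre on the counter, y toward the wooden chute that slopes into its +y end (the chute is 126 mm wide and rises to 0.18 m height beyond the tray).
- offcut_mid (a point): Loose greenish glass prism offcut, 55 mm long, 24 mm tall, in the tray beyond the keeper bars. Leave alone.
- pillbox_mid (a point): Round tin pill box, 51 mm across, 20 mm tall, on the counter. Leave alone.
- caliper_mid (a point): Brass caliper lying flat, 170 mm long. Leave alone.
- burnisher_mid (a point): Round ebony burnisher, 163 mm long, 19 mm thick, lying in a narrow wooden tray. Leave alone.
- screwdriver_grip (a point): Screwdriver lying on the counter, 190 mm long. Leave alone.
- screwjar_mid (a point): Small glass screw jar with a lid, 52 mm across, 60 mm tall. Leave alone.
There are look-alikes about, which are no part of the job. What is shaped like the part that bears keeper_grip but blue or purple is not meant.

How it is judged:
By the outcome, as a careful person would: the job done as asked, in the order asked, and still so for the second after the job is handed in, while the arm keeps its last pose, push and grip.
It also fails if it takes over 48 s, if anything falls off the work surface, if the arm or the gripper's body presses on something with over 40 N, if the wrist force passes 120 N, or if a joint passes its speed limit or range.

## Working session

There is one attempt and no reset: what is moved stays moved. The work goes in short steps, Python scripts to look and compute and a tool call to move; the robot and the scene stay as the last step left them, time stands still between calls to the robot, and variables do not carry over. Pictures are saved under pics/ and viewed, and the job is handed in when it is done.

Besides the shell and the picture viewer there is one more tool, called as name(argument=value, ...), one argument or row to a line, values as JSON. drive_tool: Moves the arm, as the interface text tells. Its arguments: {"type":"object","properties":{"series":{"type":"array","items":{"type":"array","items":{"type":"array","items":{"type":"number"}}}}},"required":["series"]}

```bash
mkdir -p pics; ls; cat > h.py <<'E'
import numpy as np, cv2, pickle
from bench import robot
def cam(s):
    R=cv2.Rodrigues(np.array(s["rvec"],float))[0]; t=np.array(s["tvec"],float).ravel()
    f=s["img"].shape[0]/2/np.tan(np.radians(s["vertical_fov"])/2)
    return R,t,f
def ray(s,u,v):
    R,t,f=cam(s); d=R.T@np.array([(u-s["cx"])/f,(v-s["cy"])/f,1.]); return -R.T@t,d
def onz(s,u,v,z):
    o,d=ray(s,u,v); return o+d*(z-o[2])/d[2]
def world(s):
    R,t,f=cam(s); h,w=s["depth"].shape; u,v=np.meshgrid(np.arange(w),np.arange(h)); Z=s["depth"]
    P=np.stack([(u-s["cx"])/f*Z,(v-s["cy"])/f*Z,Z],-1); W=(P-t)@R; W[Z<=0]=np.nan; return W
def proj(s,p):
    R,t,f=cam(s); q=R@np.array(p)+t; return f*q[0]/q[2]+s["cx"],f*q[1]/q[2]+s["cy"]
E
python3 - <<'E'
from h import *
o=robot.get_obs(); print(o)
for n in("scene","top"):
    s=robot.snapshot(n); pickle.dump(s,open(n+"0.pkl","wb")); cv2.imwrite(f"pics/{n}0.png",cv2.resize(s["img"],(800,600),interpolation=cv2.INTER_CUBIC))
    R,t,f=cam(s); print(n,-R.T@t,R[2],f,s["cx"],s["cy"])
E
```

```text
pics
{'time': 0.0, 'joint_positions': array([ 1.01492063e+00,  8.79159669e-02,  1.37222858e+00, -4.44484414e-05,
        1.68356059e+00, -1.03112357e-01]), 'qvel': array([-0.00053799, -0.0011138 ,  0.0006461 , -0.00154608,  0.00068608,
       -0.00213029]), 'joint_torque': array([-1.00269172e-03, -3.40188468e+01, -3.02425683e+01,  7.13609112e-02,
        3.32752231e-02, -1.65902447e-04]), 'tool_pos': array([0.2403145 , 0.49407264, 0.18033857]), 'ee_rot': array([-3.13948685e+00, -1.73494922e-04,  2.68882417e+00]), 'wrist_force': array([-0.64987203, -0.05289523, -0.29494475]), 'wrist_torque': array([ 0.01071049, -0.05310287,  0.015518  ]), 'width': 0.09408792286795993}
scene [1.29135908 0.43170241 0.86360028] [-0.63789583 -0.3567072  -0.68253123] 440.0128899913136 248.00236028278198 194.036201697478
top [ 0.29372114 -0.00504148  1.32566472] [ 1.92833562e-01 -1.10715740e-04 -9.81231474e-01] 386.58597298433534 257.6668766843699 191.11493336660126
```

View pics/scene0.png

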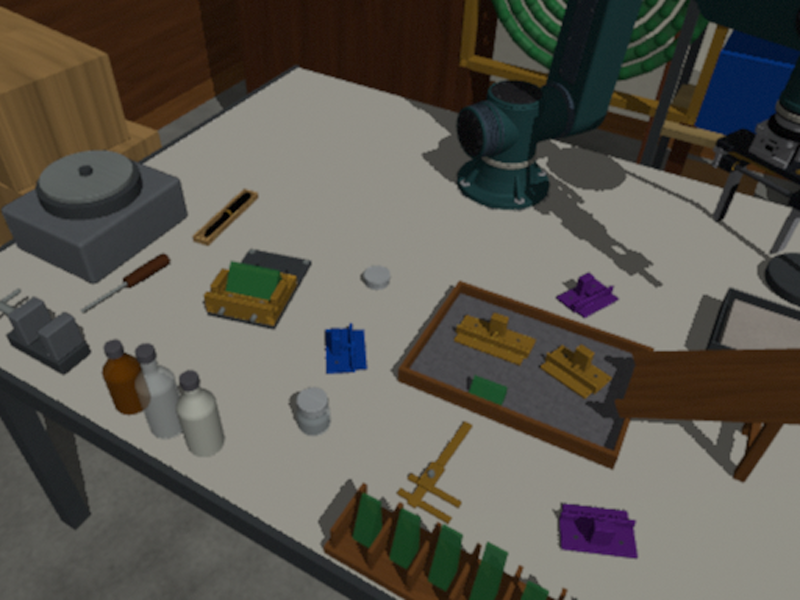

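View pics/top0.png

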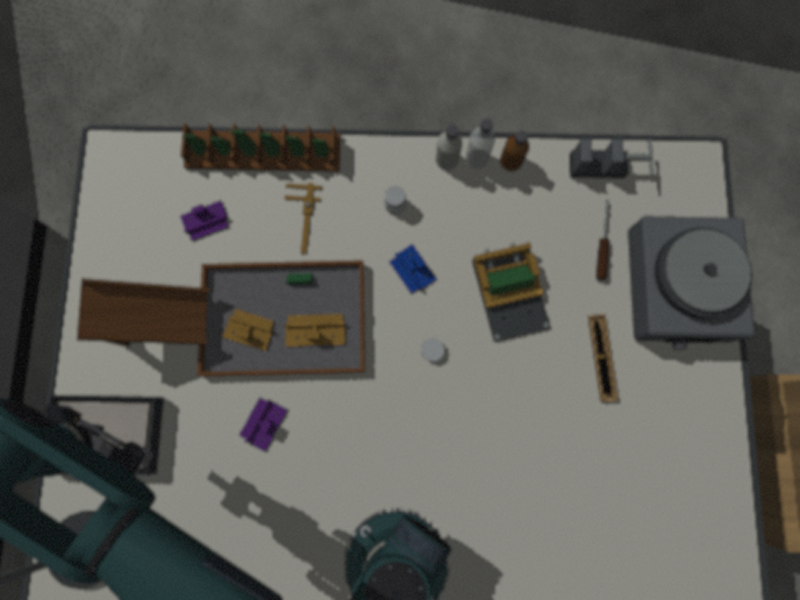

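Two brass bars lie in the tray. In the top view the left one at (247,328) looks shorter than the right one at (316,330), and in the scene view they are at (577,370) and (495,335). I'll check their lengths in metres and enlarge them.

```bash
python3 - <<'E'
from h import *
S={n:pickle.load(open(n+"0.pkl","rb")) for n in("scene","top")}
t=S["top"]["img"]; s=S["scene"]["img"]
a=cv2.resize(t[165:245,125:240],(800,556),interpolation=cv2.INTER_CUBIC)
b=cv2.resize(s[180:300,250:425],(800,548),interpolation=cv2.INTER_CUBIC)
cv2.imwrite("pics/c1.png",a);cv2.imwrite("pics/c2.png",b)
cv2.imwrite("pics/c3.png",cv2.resize(t[150:222,295:360],(540,600),interpolation=cv2.INTER_CUBIC))
cv2.imwrite("pics/c4.png",cv2.resize(s[150:220,120:210],(770,600),interpolation=cv2.INTER_CUBIC))
for n in S:
    sn=S[n]; W=world(sn); hsv=cv2.cvtColor(sn["img"],cv2.COLOR_BGR2HSV)
    m=cv2.inRange(hsv,(15,110,50),(30,255,255))
    k,l,st,c=cv2.connectedComponentsWithStats(m)
    for i in range(1,k):
        if st[i,4]>60:
            p=W[l==i]; p=p[~np.isnan(p[:,0])]
            if not len(p): continue
            r=cv2.minAreaRect(p[:,:2].astype(np.float32))
            print(n,st[i],c[i].round(),np.nanmedian(p,0).round(3),"z",np.percentile(p[:,2],[2,50,98]).round(3),"rect",np.round(r[0],3),np.round(r[1],3),r[2])
E
```

```text
scene [294   0  57  56 848] [313.  34.] [-0.828 -0.445 -0.124] z [-0.154 -0.124  0.061] rect [-0.984 -0.342] [0.353 0.322] 0.21995627880096436
scene [   0    4  104  130 7184] [36. 66.] [ 0.196 -1.21  -0.041] z [-0.253 -0.041  0.051] rect [-0.128 -1.577] [1.305 0.464] 45.34482192993164
scene [ 423   16   43   84 1080] [444.  66.] [-0.822  0.276 -0.15 ] z [-0.401 -0.15   0.133] rect [-1.286  0.278] [1.062 0.177] 2.233532190322876
scene [390  58  32  17 281] [406.  66.] [-0.831  0.107 -0.13 ] z [-0.182 -0.13  -0.119] rect [-0.975  0.089] [1.687 0.139] 7.5703444480896
scene [436 102  30  18 292] [451. 110.] [-1.009  0.37  -0.392] z [-0.4   -0.392 -0.384] rect [-0.985  0.372] [0.201 0.137] 2.14860200881958
scene [472 112  13  13  96] [478. 119.] [-1.001  0.509 -0.392] z [-0.4   -0.392 -0.385] rect [-1.002  0.509] [0.118 0.047] 0.049382876604795456
scene [124 122  41  35 309] [143. 140.] [ 0.45  -0.431  0.011] z [0.001 0.011 0.021] rect [ 0.436 -0.445] [0.193 0.054] 6.451400279998779
scene [  0 135   8  22  94] [  2. 148.] [ 0.425 -1.381 -0.415] z [-0.476 -0.415 -0.343] rect [ 0.424 -1.39
[... 697 characters left out ...]
17 ] 89.02474212646484
top [188 118  17  44 146] [196. 135.] [0.759 0.218 0.004] z [-0.001  0.004  0.012] rect [0.742 0.21 ] [0.159 0.057] 9.467131614685059
top [304 157  43  40 651] [324. 177.] [ 0.602 -0.232  0.034] z [0.01  0.034 0.056] rect [ 0.604 -0.234] [0.115 0.129] 14.381600379943848
top [143 198  32  26 523] [159. 211.] [0.475 0.327 0.018] z [0.011 0.018 0.057] rect [0.477 0.329] [0.1   0.066] 72.71952819824219
top [183 201  38  21 703] [201. 211.] [0.478 0.184 0.018] z [0.011 0.018 0.055] rect [0.479 0.186] [0.067 0.127] 3.2642455101013184
top [ 492  241   20  112 1062] [504. 298.] [ 0.164 -1.132 -0.482] z [-0.494 -0.482 -0.426] rect [ 0.194 -1.122] [0.091 0.494] 83.69165802001953
```

View pics/c1.png

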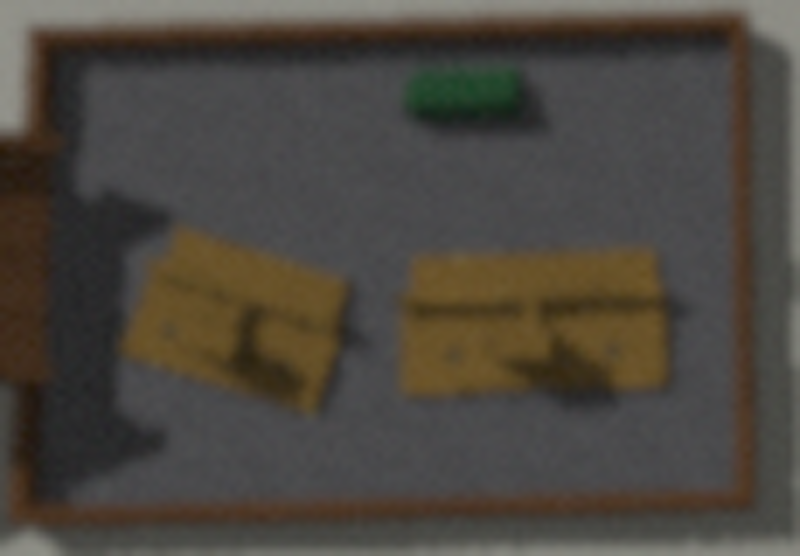

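View pics/c2.png

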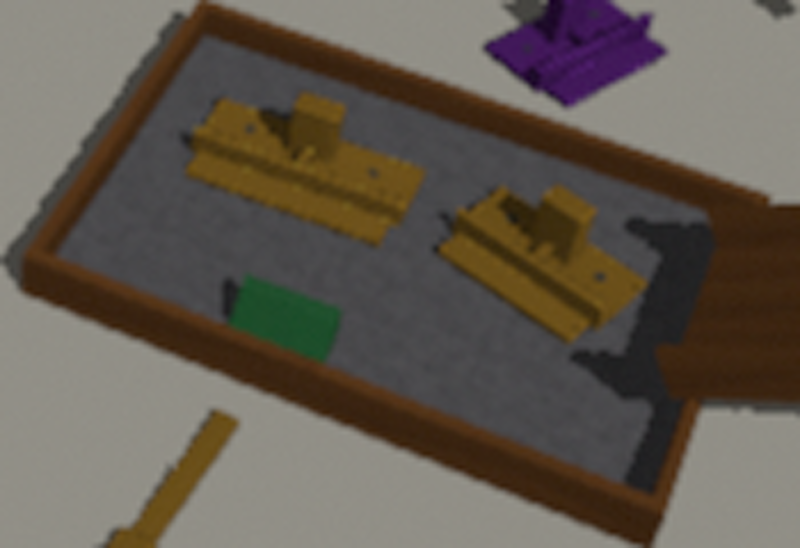

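View pics/c3.png

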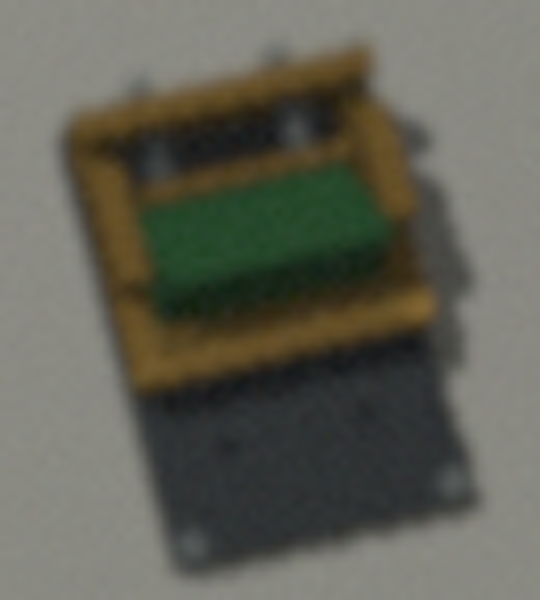

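View pics/c4.png

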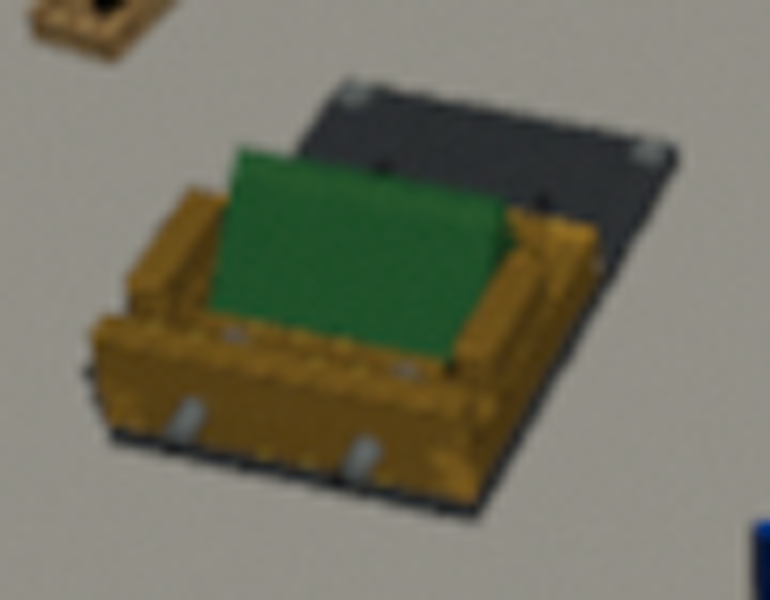

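The crops confirm it. The left bar (top view pixel (247,328)) measures 100 mm and is the shorter one. The right bar measures 127–135 mm and is the longer one. The blue and purple pieces are look-alikes. The tongue points away from the robot and the sill faces it. Next I'll measure both more exactly, plus the chute clearance.

```bash
cat > meas.py <<'E'
from h import *
def line(p):
    vx,vy,x,y=cv2.fitLine(p.astype(np.float32),cv2.DIST_HUBER,0,.01,.01).ravel(); return np.array([vx,vy]),np.array([x,y])
E
python3 - <<'E'
from meas import *
for n in("top","scene"):
    s=pickle.load(open(n+"0.pkl","rb")); W=world(s); hsv=cv2.cvtColor(s["img"],cv2.COLOR_BGR2HSV)
    m=cv2.inRange(hsv,(15,110,30),(32,255,255))
    X,Y,Z=W[...,0],W[...,1],W[...,2]
    box=(X>.40)&(X<.56)&(Y>.26)&(Y<.40)
    # grip top
    g=box&(Z>.047)&(Z<.065)
    p=W[g]; print(n,"griptop",g.sum(),p.mean(0).round(4),p[:,2].std().round(4),cv2.minAreaRect(p[:,:2].astype(np.float32)))
    # brass pixels rays to heights
    mm=(m>0)&box
    vs,us=np.nonzero(mm&(Z<.021))
    q=np.array([onz(s,u,v,.017)[:2] for u,v in zip(us,vs)]); print(" plate",len(q),cv2.minAreaRect(q.astype(np.float32)), np.nanmedian(Z[vs,us]))
    tr=(X>.35)&(X<.65)&(Y>.1)&(Y<.42)&(Z<.014)&(Z>.006); print(" trayfloor z",np.nanmedian(Z[tr]))
    rb=box&(Z>.024)&(Z<.034); p=W[rb]
    if len(p)>5: print(" rib",len(p),p.mean(0).round(4),line(p[:,:2]))
    # chute
    ch=(X>.42)&(X<.60)&(Y>.36)&(Y<.7)&(Z>.03)
    for y0 in np.arange(.36,.6,.03):
        c=ch&(Y>=y0)&(Y<y0+.03)
        if c.sum(): print("  chute",y0.round(2),Z[c].max().round(3),X[c].min().round(3),X[c].max().round(3))
    # frame
    fb=(X>.42)&(X<.75)&(Y>-.36)&(Y<-.12)
    V=hsv[...,2]
    dark=fb&(Z>.004)&(Z<.016)&(V<85)&(hsv[...,1]<120)
    vs,us=np.nonzero(dark); q=np.array([onz(s,u,v,.010)[:2] for u,v in zip(us,vs)]); r=cv2.minAreaRect(q.astype(np.float32)); print(" sill",len(q),r,np.median(Z[dark])); print(cv2.boxPoints(r).round(4).tolist())
    lp=fb&(m>0)&(Z>.028)&(Z<.037)
    p=W[lp]; r=cv2.minAreaRect(p[:,:2].astype(np.float32)); print(" z.032",len(p),r,np.median(p[:,2]));print(cv2.boxPoints(r).round(4).tolist())
E
```

```text
top griptop 45 [0.4604 0.3335 0.0553] 0.0028 ((0.46104201674461365, 0.3351355493068695), (0.03086155094206333, 0.0156930610537529), 72.85505676269531)
 plate 377 ((0.4770725965499878, 0.3294137418270111), (0.09903450310230255, 0.06545910239219666), 72.81657409667969) 0.016602710590155816
 trayfloor z 0.010544394005425596
 rib 71 [0.4827 0.3258 0.028 ] (array([0.26888043, 0.96317357], dtype=float32), array([0.48494437, 0.32512856], dtype=float32))
  chute 0.39 0.079 0.437 0.554
  chute 0.42 0.094 0.421 0.6
  chute 0.45 0.109 0.435 0.554
  chute 0.48 0.128 0.433 0.553
  chute 0.51 0.144 0.432 0.551
  chute 0.54 0.161 0.431 0.55
  chute 0.57 0.178 0.43 0.548
 sill 879 ((0.5654305219650269, -0.2555580139160156), (0.181601420044899, 0.14736102521419525), 14.527371406555176) 0.009969355178397263
[[0.45910000801086426, -0.2070000022649765], [0.4959999918937683, -0.349700003862381], [0.6718000173568726, -0.30410000681877136], [0.6348000168800354, -0.1615000069141388]]
 z.032 296 ((0.5990411639213562, -0.23512035608291626), (0.10422928631305695, 0.12577009201049805), 15.023335456848145) 0.031
[... 817 characters left out ...]
 0.558
  chute 0.54 0.158 0.435 0.556
  chute 0.57 0.173 0.433 0.555
 sill 529 ((0.5754047632217407, -0.23772332072257996), (0.19388915598392487, 0.12852753698825836), 15.227592468261719) 0.009030096573557963
[[0.4650000035762787, -0.2011999934911728], [0.49869999289512634, -0.32519999146461487], [0.6858000159263611, -0.2743000090122223], [0.6521000266075134, -0.15029999613761902]]
 z.032 250 ((0.6088663339614868, -0.23022407293319702), (0.11875942349433899, 0.13033205270767212), 14.528203010559082) 0.031745486263496284
[[0.5350000262260437, -0.18199999630451202], [0.5677000284194946, -0.30820000171661377], [0.682699978351593, -0.2784000039100647], [0.6499999761581421, -0.15219999849796295]]
```

```bash
python3 - <<'E'
from meas import *
for n in("top","scene"):
    s=pickle.load(open(n+"0.pkl","rb")); W=world(s); hsv=cv2.cvtColor(s["img"],cv2.COLOR_BGR2HSV)
    yaw0=np.radians(14.8); ex=np.array([np.cos(yaw0),np.sin(yaw0)]); ey=np.array([-ex[1],ex[0]]); L0=np.array([.551,-.247])
    # resample image rectified onto plane z: grid in lip frame (0.5mm)
    def rect(z,xr,yr,st=.0005):
        xs=np.arange(*xr,st); ys=np.arange(*yr,st)
        g=L0+xs[:,None,None]*ex+ys[None,:,None]*ey
        P=np.concatenate([g,np.full(g.shape[:2]+(1,),z)],-1)
        R,t,f=cam(s); q=P@R.T+t
        return xs,ys,cv2.remap(s["img"],(f*q[...,0]/q[...,2]+s["cx"]).astype(np.float32),(f*q[...,1]/q[...,2]+s["cy"]).astype(np.float32),cv2.INTER_LINEAR)
    for name,z in(("sill",.010),("lip",.032)):
        xs,ys,im=rect(z,(-.095,.04),(-.085,.085)); cv2.imwrite(f"pics/r_{n}_{name}.png",cv2.resize(im,None,fx=2,fy=2)[::-1,::-1])
        I=cv2.GaussianBlur(im.astype(np.float32),(5,5),0)
        if name=="lip":
            ch=I[...,2]-I[...,0]; d=np.gradient(ch,axis=0); sel=(xs>-.012)&(xs<.014)
            cols=[j for j in range(len(ys)) if abs(ys[j])<.05]
            p=np.array([[xs[sel][np.argmax(d[sel][:,j])],ys[j]] for j in cols])
            k,b=np.polyfit(p[:,1],p[:,0],1); r=p[:,0]-k*p[:,1]-b; g=abs(r-np.median(r))<.002; k,b=np.polyfit(p[g,1],p[g,0],1)
            print(n,"lip front x=%.4f yaw=%.2f"%(b,14.8-np.degrees(k)),g.sum(),len(g))
        else:
            G=I.mean(-1); d=np.gradient(G,axis=0); sel=(xs<-.060)
            cols=[j for j in range(len(ys)) if abs(ys[j])<.05]
            p=np.array([[xs[sel][np.argmin(d[sel][:,j])],ys[j]] for j in cols])
            k,b=np.polyfit(p[:,1],p[:,0],1); r=p[:,0]-k*p[:,1]-b; g=abs(r-np.median(r))<.002; k,b=np.polyfit(p[g,1],p[g,0],1)
            print(n,"sill front x=%.4f yaw=%.2f"%(b,14.8-np.degrees(k)),g.sum(),len(g))
            d=np.gradient(G,axis=1); rows=[i for i in range(len(xs)) if -.065<xs[i]<-.015]
            for nm,sl,fn in(("right(-y)",ys<-.045,np.argmin),("left(+y)",ys>.045,np.argmax)):
                p=np.array([[xs[i],ys[sl][fn(d[i][sl])]] for i in rows]); k,b=np.polyfit(p[:,0],p[:,1],1); r=p[:,1]-k*p[:,0]-b; g=abs(r-np.median(r))<.002; k,b=np.polyfit(p[g,0],p[g,1],1)
                print(n,nm,"y at x=0: %.4f yaw=%.2f"%(b,14.8+np.degrees(k)),g.sum(),len(g))
E
cd pics; python3 -c "
import cv2,numpy as np
print(cv2.imread('r_top_sill.png').shape)
a=[cv2.resize(cv2.imread(f'r_{n}_{k}.png'),(400,300)) for n in('top','scene') for k in('sill','lip')]
cv2.imwrite('r.png',np.vstack([np.hstack(a[:2]),np.hstack(a[2:])]))"
```

```text
top sill front x=-0.0800 yaw=14.17 200 200
top right(-y) y at x=0: -0.0692 yaw=12.04 58 100
top left(+y) y at x=0: 0.0621 yaw=13.83 100 100
top lip front x=-0.0038 yaw=13.90 187 200
scene sill front x=-0.0716 yaw=14.56 191 200
scene right(-y) y at x=0: -0.0664 yaw=13.39 19 100
scene left(+y) y at x=0: 0.0675 yaw=15.42 100 100
scene lip front x=0.0026 yaw=17.14 128 200
(540, 680, 3)
```

View pics/r.png

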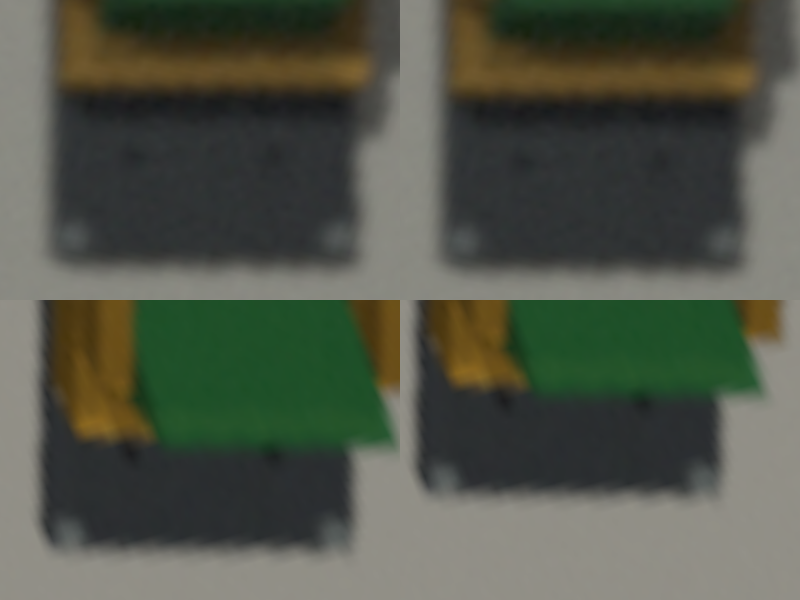

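```bash
cat >> h.py <<'E'
from scipy.spatial.transform import Rotation as Ro
def delta(x,y,z,yaw,o=None):
    o=o or robot.get_obs(); R0=Ro.from_euler("xyz",o["ee_rot"])
    RT=Ro.from_euler("xyz",[np.pi,0,np.radians(yaw)])
    rv=(R0.inv()*RT).as_rotvec(); d=R0.inv().apply(np.array([x,y,z])-o["tool_pos"])*100
    print("rot",rv.round(4),"shift cm",d.round(3))
def st():
    o=robot.get_obs(); print("t",round(o["time"],2),"p",o["tool_pos"].round(4),"rot",np.degrees(o["ee_rot"]).round(2),"F",o["wrist_force"].round(2),"T",o["wrist_torque"].round(3),"w",round(o["width"],4),"j",o["joint_positions"].round(2))
E
python3 -c "
from h import *
delta(.4635,.336,.12,162.8);delta(.4635,.336,.022,162.8)"
```

```text
rot [-0.0019 -0.0003 -0.1526] shift cm [-26.985  -4.446   6.048]
rot [-0.0019 -0.0003 -0.1526] shift cm [-26.986  -4.428  15.848]
```

drive_tool(
  series=[
    [[0,0,-0.076,-9,-1.5,2,56],[0,0,-0.153,-18,-3,4,56],[0,0,-0.153,-27,-4.45,6.05,56],[0,0,-0.153,-27,-4.45,8,56],[0,0,-0.153,-27,-4.45,9.5,56],[0,0,-0.153,-27,-4.45,9.5,56],[0,0,-0.153,-27,-4.45,9.5,56],[0,0,-0.153,-27,-4.45,9.5,56]],
  ],
)

```text
time: 0.9
tool_pos: [0.4631, 0.3351, 0.0842]
ee_rot: [-3.138, -0.003, 2.84]
wrist_force: [-0.4, -0.4, 0.5]
width: 0.0525
```

```bash
python3 - <<'E'
from h import *
st()
s=robot.snapshot("scene"); pickle.dump(s,open("scene1.pkl","wb"))
cv2.imwrite("pics/s1.png",cv2.resize(s["img"][140:300,270:480],(788,600),interpolation=cv2.INTER_CUBIC))
s=robot.snapshot("top"); cv2.imwrite("pics/t1.png",cv2.resize(s["img"][150:260,90:240],(800,587),interpolation=cv2.INTER_CUBIC))
E
```

```text
t 0.9 p [0.4631 0.3351 0.0842] rot [-1.7980e+02 -1.7000e-01  1.6272e+02] F [-0.36 -0.36  0.47] T [0.046 0.016 0.012] w 0.0525 j [ 0.53  0.18  1.46 -0.    1.5  -0.74]
```

View pics/s1.png

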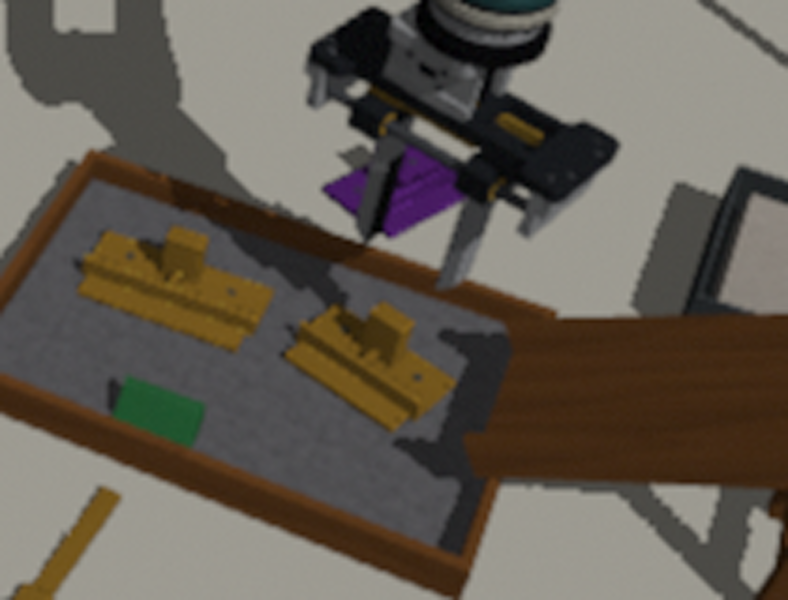

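View pics/t1.png

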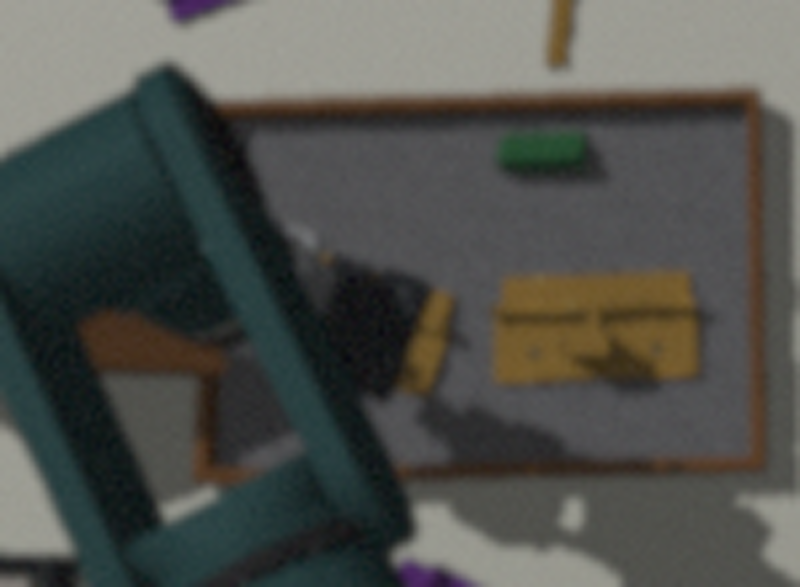

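```bash
python3 - <<'E'
from h import *
s=pickle.load(open("scene1.pkl","rb")); o=robot.get_obs(); p=o["tool_pos"]; R=Ro.from_euler("xyz",o["ee_rot"])
for d in((0,.026,0),(0,-.026,0),(.008,.026,0),(.008,-.026,0),(-.008,.026,0),(-.008,-.026,0)):
    u,v=proj(s,p+R.apply(d)); print(d,((u-270)*3.752).round(),((v-140)*3.75).round())
# where grip top (z .055) predicted in scene if bar were at tool axis
for dx in(-.008,.008):
  for dy in(-.014,.014):
    q=p+R.apply((dx,dy,0)); q[2]=.055; u,v=proj(s,q); print("griptop",((u-270)*3.752).round(),((v-140)*3.75).round())
delta(p[0],p[1],.021,162.8)
E
```

```text
(0, 0.026, 0) 434.0 301.0
(0, -0.026, 0) 369.0 259.0
(0.008, 0.026, 0) 441.0 295.0
(0.008, -0.026, 0) 376.0 254.0
(-0.008, 0.026, 0) 427.0 307.0
(-0.008, -0.026, 0) 362.0 265.0
griptop 367.0 307.0
griptop 401.0 330.0
griptop 381.0 295.0
griptop 415.0 318.0
rot [-0.0008 -0.0003  0.0014] shift cm [-2.000e-03  5.000e-03  6.524e+00]
```

```bash
python3 - <<'E'
import cv2
i=cv2.imread("pics/s1.png"); cv2.imwrite("pics/s1b.png",cv2.resize(i[180:460,260:500],None,fx=2.1,fy=2.1,interpolation=cv2.INTER_CUBIC))
E
```

```text
(no output)
```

View pics/s1b.png

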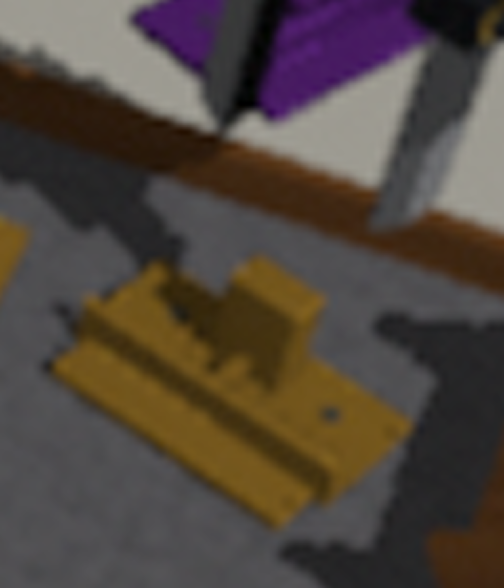

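```bash
python3 - <<'E'
from h import *
s=pickle.load(open("scene1.pkl","rb")); W=world(s); o=robot.get_obs(); R=Ro.from_euler("xyz",o["ee_rot"])
L=R.inv().apply((W-o["tool_pos"]).reshape(-1,3)).reshape(W.shape)
m=(abs(L[...,0])<.03)&(abs(L[...,1])<.07)&(L[...,2]>-.09)&(L[...,2]<.015)
print(m.sum())
for sg in(-1,1):
    q=L[m&(L[...,1]*sg>0)]; q=q[np.argsort(-q[:,2])]; print((q[:40:3]*1000).round(1))
# expected tip (tool z=0) pixel rows vs seen lowest pixels
vs,us=np.nonzero(m); print(vs.max(),us[vs.argmax()],W[vs.max(),us[vs.argmax()]])
E
```

```text
317
[[ -4.5 -26.  -21. ]
 [-10.5 -28.2 -23.2]
 [ -9.7 -26.  -24.3]
 [ -9.3 -26.9 -26.9]
 [-11.2 -29.3 -29.8]
 [-11.7 -32.3 -31.3]
 [  4.7 -26.4 -32. ]
 [-12.8 -26.  -33.3]
 [ -9.  -26.  -34.2]
 [  6.9 -25.6 -34.5]
 [ -5.8 -25.7 -35.8]
 [  1.5 -25.6 -37.9]
 [ -6.9 -37.5 -38.2]
 [ -8.  -25.4 -40.8]]
[[-10.   30.3 -22.1]
 [-11.9  33.4 -25.8]
 [ -8.5  35.8 -28.8]
 [ -9.4  33.1 -30.8]
 [-10.7  39.  -32.8]
 [ -6.5  38.9 -33.2]
 [  0.8  39.  -35.2]
 [ -9.8  34.8 -35.7]
 [ -4.1  38.6 -38.2]
 [  4.8  38.2 -38.6]
 [  7.6  38.6 -40.4]
 [-11.8  31.7 -41.5]
 [ -9.7  38.6 -41.9]
 [ -1.2  38.2 -42.6]]
217 387 [0.48157975 0.36279557 0.10827196]
```

drive_tool(
  series=[
    [[0,0,0,0,0,2.5,56],[0,0,0,0,0,4,56],[0,0,0,0,0,5.2,56],[0,0,0,0,0,5.8,56],[0,0,0,0,0,6.1,56],[0,0,0,0,0,6.3,56],[0,0,0,0,0,6.3,56]],
  ],
)

```text
time: 1.7
tool_pos: [0.4634, 0.3369, 0.0236]
ee_rot: [-3.141, 0.0, 2.843]
wrist_force: [-0.7, -0.5, -0.3]
width: 0.0527
```

```bash
python3 - <<'E'
from h import *
st()
s=robot.snapshot("scene"); pickle.dump(s,open("scene2.pkl","wb"))
cv2.imwrite("pics/s2.png",cv2.resize(s["img"][180:260,320:425],(788,600),interpolation=cv2.INTER_CUBIC))
E
```

```text
t 1.7 p [0.4634 0.3369 0.0236] rot [-1.7998e+02  1.0000e-02  1.6288e+02] F [-0.68 -0.48 -0.3 ] T [0.001 0.014 0.008] w 0.0527 j [ 0.53  0.22  1.54 -0.    1.38 -0.74]
```

View pics/s2.png

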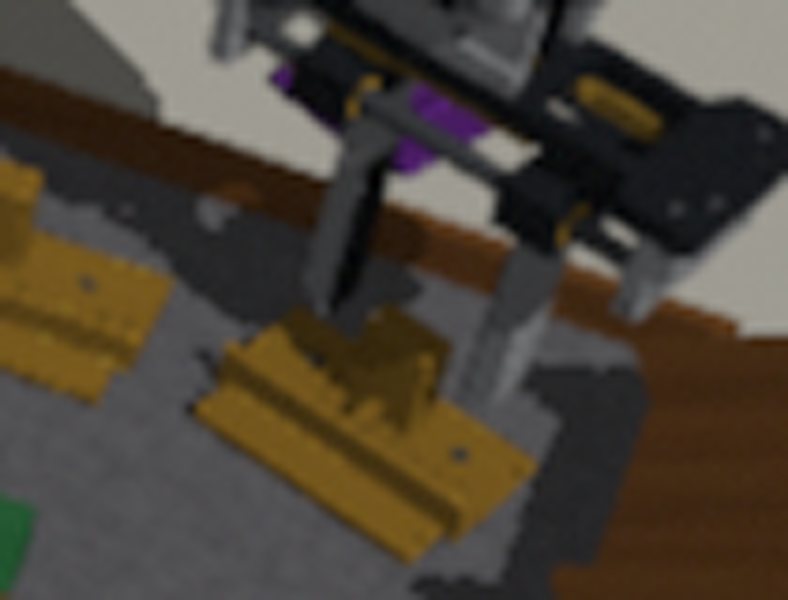

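```bash
python3 - <<'E'
from h import *
s=pickle.load(open("scene2.pkl","rb")); o=robot.get_obs(); p=o["tool_pos"]; R=Ro.from_euler("xyz",o["ee_rot"])
im=cv2.imread("pics/s2.png")
def pp(d): u,v=proj(s,p+R.apply(d)); return (int((u-320+.5)*7.505),int((v-180+.5)*7.5))
for sg in(1,-1):
  for z in(0,-.019):
    pts=[pp((dx,sg*y,z)) for dx,y in((-.008,.026),(.008,.026),(.008,.038),(-.008,.038))]
    cv2.polylines(im,[np.array(pts)],True,(0,0,255) if z==0 else (255,255,0),1)
cv2.imwrite("pics/s2b.png",im)
E
```

```text
(no output)
```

View pics/s2b.png

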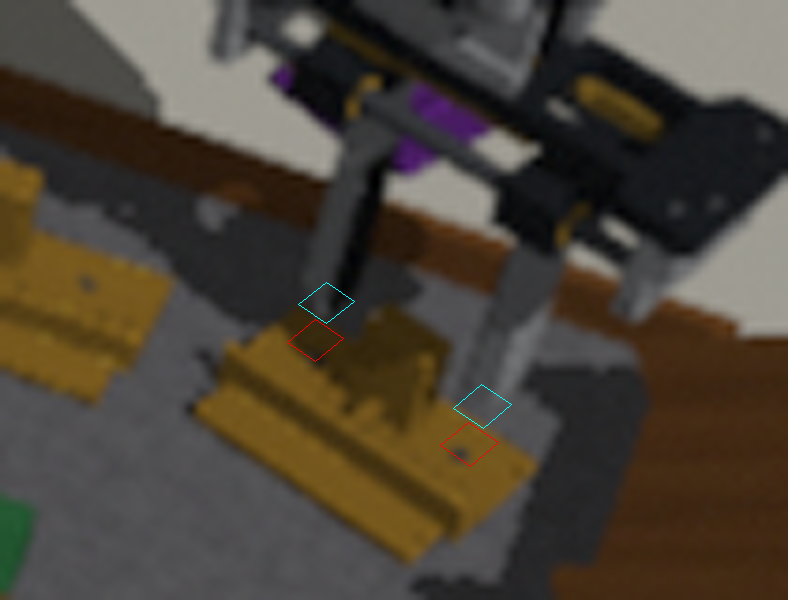

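drive_tool(
  series=[
    [[0,0,0,0,0,0.2,56],[0,0,0,0,0,0.3,56],[0,0,0,0,0,0.3,45],[0,0,0,0,0,0.3,35],[0,0,0,0,0,0.3,25],[0,0,0,0,0,0.3,15],[0,0,0,0,0,0.3,0],[0,0,0,0,0,0.3,0],[0,0,0,0,0,0.3,0],[0,0,0,0,0,0.3,0]],
  ],
)

```text
time: 2.75
tool_pos: [0.4635, 0.3369, 0.0209]
ee_rot: [-3.142, 0.0, 2.843]
wrist_force: [0.2, 0.4, 0.2]
width: 0.0278
```

```bash
python3 - <<'E'
from h import *
st()
s=robot.snapshot("scene"); pickle.dump(s,open("scene3.pkl","wb"))
cv2.imwrite("pics/s3.png",cv2.resize(s["img"][180:260,320:425],(788,600),interpolation=cv2.INTER_CUBIC))
E
```

```text
t 2.75 p [0.4635 0.3369 0.0209] rot [-1.8000e+02  2.0000e-02  1.6287e+02] F [0.24 0.36 0.24] T [-0.104  0.053  0.05 ] w 0.0278 j [ 0.53  0.22  1.54 -0.    1.38 -0.74]
```

View pics/s3.png

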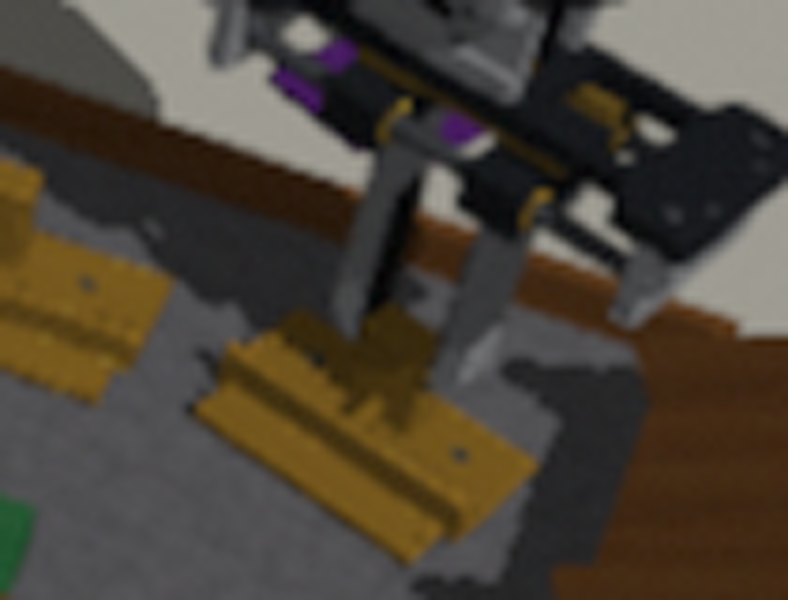

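Width 27.8 mm, so the jaws are closed across the grip's 28 mm. I'll lift it and check.

drive_tool(
  series=[
    [[0,0,0,0,0,-0.5,0],[0,0,0,0,0,-1.5,0],[0,0,0,0,0,-3,0],[0,0,0,0,0,-5,0],[0,0,0,0,0,-7,0],[0,0,0,0,0,-8,0],[0,0,0,0,0,-8,0],[0,0,0,0,0,-8,0]],
  ],
)

```text
time: 3.6
tool_pos: [0.4633, 0.3368, 0.1007]
ee_rot: [-3.141, 0.0, 2.843]
wrist_force: [-0.1, 0.8, -2.4]
width: 0.0275
```

```bash
python3 - <<'E'
from h import *
st()
s=robot.snapshot("scene"); pickle.dump(s,open("scene4.pkl","wb"))
cv2.imwrite("pics/s4.png",cv2.resize(s["img"][150:250,310:441],(786,600),interpolation=cv2.INTER_CUBIC))
delta(.47,.10,.15,180)
E
```

```text
t 3.6 p [0.4633 0.3368 0.1007] rot [-1.7999e+02  1.0000e-02  1.6287e+02] F [-0.06  0.82 -2.43] T [0.017 0.085 0.03 ] w 0.0275 j [ 0.53  0.17  1.44 -0.    1.53 -0.74]
rot [-0.0013 -0.001  -0.2989] shift cm [ -7.642 -22.405  -4.988]
```

View pics/s4.png

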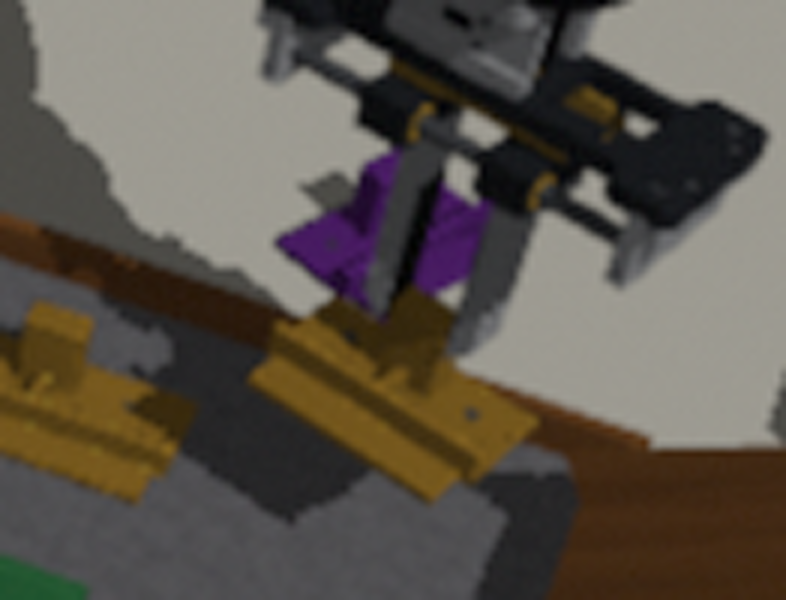

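The lift is good: the wrist force is about −2.4 N and the bar hangs level, grip at crop (420,320). I'll carry it to a hover in front of the lip.

```bash
python3 - <<'E'
from h import *
delta(.494,-.2630,.15,194.2)
delta(.494,-.2630,.05,194.2)
E
```

```text
rot [-0.0012 -0.0012 -0.5467] shift cm [-20.625 -56.389  -4.95 ]
rot [-0.0012 -0.0012 -0.5467] shift cm [-20.633 -56.375   5.05 ]
```

drive_tool(
  series=[
    [[0,0,0,0,0,-2,0],[0,0,0,-0.3,-0.8,-4,0],[0,0,-0.03,-1,-3,-5,0],[0,0,-0.06,-2.2,-6,-5,0],[0,0,-0.1,-3.5,-9.5,-5,0],[0,0,-0.14,-5,-13.5,-5,0],[0,0,-0.18,-6.5,-17.5,-5,0],[0,0,-0.22,-8,-21.5,-5,0],[0,0,-0.26,-9.4,-25.5,-5,0],[0,0,-0.3,-10.9,-29.5,-5,0],[0,0,-0.34,-12.4,-33.5,-5,0],[0,0,-0.38,-13.8,-37.5,-5,0],[0,0,-0.42,-15.3,-41.5,-5,0],[0,0,-0.46,-16.8,-45.5,-5,0],[0,0,-0.49,-18.3,-49.5,-5,0],[0,0,-0.52,-19.4,-52.5,-5,0],[0,0,-0.547,-20.3,-55,-5,0],[0,0,-0.547,-20.63,-56.4,-5,0],[0,0,-0.547,-20.63,-56.4,-5,0],[0,0,-0.547,-20.63,-56.4,-5,0]],
  ],
)

```text
time: 5.65
tool_pos: [0.4937, -0.262, 0.1498]
ee_rot: [3.14, -0.002, -2.894]
wrist_force: [-0.1, 0.7, -2.2]
width: 0.0275
```

```bash
python3 - <<'E'
from h import *
st()
delta(.494,-.2630,.035,194.2)
E
```

```text
t 5.65 p [ 0.4937 -0.262   0.1498] rot [ 1.7992e+02 -1.2000e-01 -1.6580e+02] F [-0.08  0.67 -2.22] T [ 0.05   0.021 -0.011] w 0.0275 j [-0.59  0.12  1.4  -0.    1.63 -2.41]
rot [ 0.0013 -0.0021  0.0001] shift cm [-0.03  -0.119 11.475]
```

drive_tool(
  series=[
    [[0,0,0,0,-0.1,3,0],[0,0,0,0,-0.1,6,0],[0,0,0,0,-0.1,8.5,0],[0,0,0,0,-0.1,10.5,0],[0,0,0,0,-0.1,11.3,0],[0,0,0,0,-0.1,11.5,0],[0,0,0,0,-0.1,11.5,0],[0,0,0,0,-0.1,11.5,0]],
  ],
)

```text
time: 6.45
tool_pos: [0.4947, -0.2632, 0.0365]
ee_rot: [-3.141, -0.0, -2.893]
wrist_force: [-0.0, -0.3, -2.1]
width: 0.0276
```

```bash
python3 - <<'E'
from h import *
st()
s=robot.snapshot("scene"); pickle.dump(s,open("scene5.pkl","wb"))
cv2.imwrite("pics/s5.png",cv2.resize(s["img"][130:230,100:230],(780,600),interpolation=cv2.INTER_CUBIC))
s=robot.snapshot("top"); pickle.dump(s,open("top5.pkl","wb"))
cv2.imwrite("pics/t5.png",cv2.resize(s["img"][145:225,285:380],(712,600),interpolation=cv2.INTER_CUBIC))
E
```

```text
t 6.45 p [ 0.4947 -0.2632  0.0365] rot [-179.95   -0.   -165.77] F [-0.01 -0.27 -2.13] T [ 0.055 -0.033  0.007] w 0.0276 j [-0.59  0.18  1.56 -0.    1.4  -2.41]
```

View pics/s5.png

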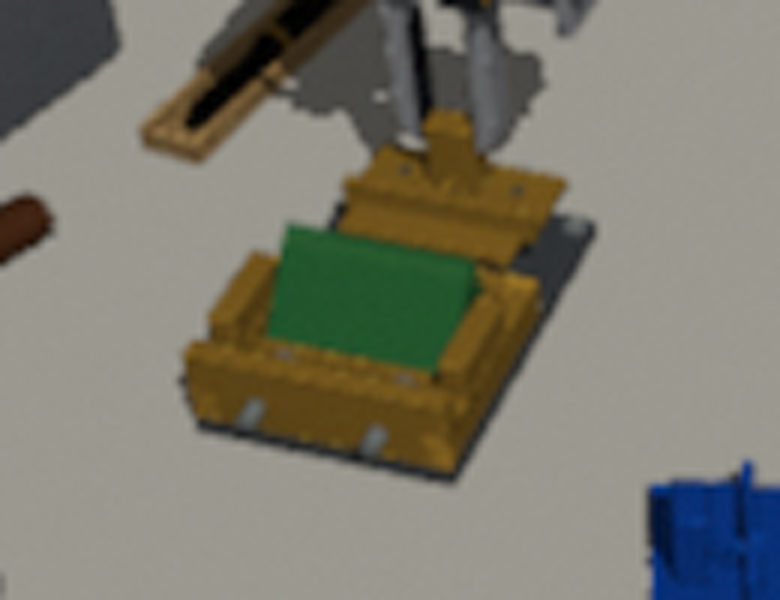

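View pics/t5.png

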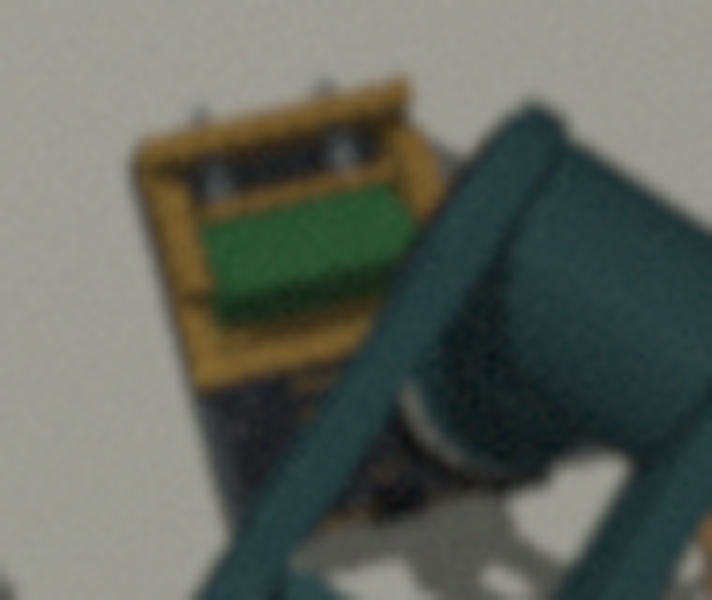

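```bash
python3 - <<'E'
from meas import *
s=pickle.load(open("scene5.pkl","rb")); W=world(s); hsv=cv2.cvtColor(s["img"],cv2.COLOR_BGR2HSV)
m=cv2.inRange(hsv,(15,110,30),(32,255,255))>0
y0=np.radians(14.8); ex=np.array([np.cos(y0),np.sin(y0)]); ey=np.array([-ex[1],ex[0]]); L0=np.array([.551,-.247])
l=np.stack([(W[...,:2]-L0)@ex,(W[...,:2]-L0)@ey],-1)
b=m&(l[...,0]<-.004)&(l[...,0]>-.11)&(abs(l[...,1])<.08)
Z=W[...,2]
for a,c in((.024,.036),(.036,.05),(.055,.08)):
    k=b&(Z>a)&(Z<c); p=l[k]; print(a,len(p),np.median(Z[k]).round(4),"x",np.percentile(p[:,0],[2,98]).round(4),"y",np.percentile(p[:,1],[1,50,99]).round(4))
# ray cast: tongue top z=.0325 , plate region
k=b&(Z<.036); vs,us=np.nonzero(k); q=np.array([onz(s,u,v,.0325)[:2] for u,v in zip(us,vs)]); r=cv2.minAreaRect(q.astype(np.float32)); print(r); print(((np.array(r[0])-L0)@ex,(np.array(r[0])-L0)@ey))
k=b&(Z>.037)&(Z<.05); p=W[k][:,:2]; d,c=line(p); print("rib yaw",np.degrees(np.arctan2(d[1],d[0]))-90, (c-L0)@ey, len(p))
# TCP in lip frame
o=robot.get_obs(); t=o["tool_pos"][:2]-L0; print("tcp",t@ex,t@ey)
E
```

```text
0.024 340 0.0316 x [-0.0738 -0.0059] y [-0.0479  0.0057  0.0486]
0.036 146 0.0418 x [-0.0567 -0.0239] y [-0.0446  0.0031  0.0504]
0.055 60 0.0677 x [-0.0629 -0.0457] y [-0.0149 -0.0014  0.0136]
((0.5155165791511536, -0.24977731704711914), (0.07625845819711685, 0.11146779358386993), 14.862701416015625)
(np.float64(-0.03501565504248922), np.float64(0.00637891425416356))
rib yaw -163.29362 0.004112160169655363 135
tcp -0.058737469612874404 -0.0013906270134024187
```

Hover check against the frame, from the scene view: the bar's lateral centre is about 0.4 mm off L0 and the sill's mid is 0.5 mm off, so they match. The tongue tip is about 7–8 mm short of the lip. I'll lower it onto the sill.

drive_tool(
  series=[
    [[0,0,0,0,0,0.6,0],[0,0,0,0,0,1.1,0],[0,0,0,0,0,1.4,0],[0,0,0,0,0,1.55,0],[0,0,0,0,0,1.55,0],[0,0,0,0,0,1.55,0]],
  ],
)

```text
time: 7.15
tool_pos: [0.4946, -0.2634, 0.0208]
ee_rot: [-3.141, -0.0, -2.894]
wrist_force: [-0.3, -0.6, -2.4]
width: 0.0279
```

```bash
python3 -c "
from h import *
st()"
```

```text
t 7.15 p [ 0.4946 -0.2634  0.0208] rot [-1.7996e+02 -1.0000e-02 -1.6579e+02] F [-0.33 -0.61 -2.42] T [0.015 0.029 0.033] w 0.0279 j [-0.59  0.2   1.57 -0.    1.37 -2.41]
```

drive_tool(
  series=[
    [[0,0,0,0,0,0.05,0],[0,0,0,0,0,0.1,0],[0,0,0,0,0,0.1,0]],
  ],
)

```text
time: 7.45
tool_pos: [0.4947, -0.2635, 0.0199]
ee_rot: [-3.141, -0.0, -2.894]
wrist_force: [-0.1, -0.5, -1.9]
width: 0.0275
```

```bash
python3 -c "
from h import *
st()"
```

```text
t 7.45 p [ 0.4947 -0.2635  0.0199] rot [-179.95   -0.   -165.79] F [-0.07 -0.48 -1.9 ] T [ 0.018  0.053 -0.108] w 0.0275 j [-0.59  0.2   1.57 -0.    1.37 -2.41]
```

drive_tool(
  series=[
    [[0,0,0,0,0,0.05,0],[0,0,0,0,0,0.1,0],[0,0,0,0,0,0.1,0]],
  ],
)

```text
time: 7.75
tool_pos: [0.4947, -0.2635, 0.0198]
ee_rot: [-3.14, 0.0, -2.894]
wrist_force: [-2.5, 1.5, 4.1]
width: 0.0275
```

```bash
python3 -c "
from h import *
st()"
```

```text
t 7.75 p [ 0.4947 -0.2635  0.0198] rot [-1.7993e+02  1.0000e-02 -1.6579e+02] F [-2.52  1.47  4.07] T [0.312 0.496 0.02 ] w 0.0275 j [-0.59  0.2   1.58 -0.    1.37 -2.41]
```

Contact is at TCP z 0.0198, as predicted, so the bar lies flat on the sill. I'll slide it in; forward is tool −x.

drive_tool(
  series=[
    [[0,0,0,-0.3,0,0.03,0],[0,0,0,-0.6,0,0.03,0],[0,0,0,-0.9,0,0.03,0],[0,0,0,-1.2,0,0.03,0],[0,0,0,-1.5,0,0.03,0],[0,0,0,-1.8,0,0.03,0],[0,0,0,-1.8,0,0.03,0],[0,0,0,-1.8,0,0.03,0]],
  ],
)

```text
time: 8.55
tool_pos: [0.513, -0.2592, 0.0198]
ee_rot: [-3.14, 0.002, -2.893]
wrist_force: [-1.3, -0.2, 3.6]
width: 0.0275
```

```bash
cat >> h.py <<'E'
def sl():
    o=robot.get_obs(); y=np.radians(14.2); ex=np.array([np.cos(y),np.sin(y)]); ey=np.array([-ex[1],ex[0]])
    p=o["tool_pos"][:2]-np.array([.551,-.2486]); F=o["wrist_force"]
    print("lipframe x %.4f y %.4f z %.4f"%(p@ex,p@ey,o["tool_pos"][2]),"Fx %.2f Fy %.2f Fz %.2f"%(F[:2]@ex,F[:2]@ey,F[2]))
E
python3 - <<'E'
from h import *
st();sl()
s=robot.snapshot("scene"); pickle.dump(s,open("scene6.pkl","wb"))
cv2.imwrite("pics/s6.png",cv2.resize(s["img"][140:215,120:215],(760,600),interpolation=cv2.INTER_CUBIC))
E
```

```text
t 8.55 p [ 0.513  -0.2592  0.0198] rot [-1.7989e+02  9.0000e-02 -1.6578e+02] F [-1.27 -0.23  3.56] T [-0.014  0.246  0.046] w 0.0275 j [-0.57  0.23  1.54 -0.    1.37 -2.39]
lipframe x -0.0395 y -0.0010 z 0.0198 Fx -1.29 Fy 0.09 Fz 3.56
```

View pics/s6.png

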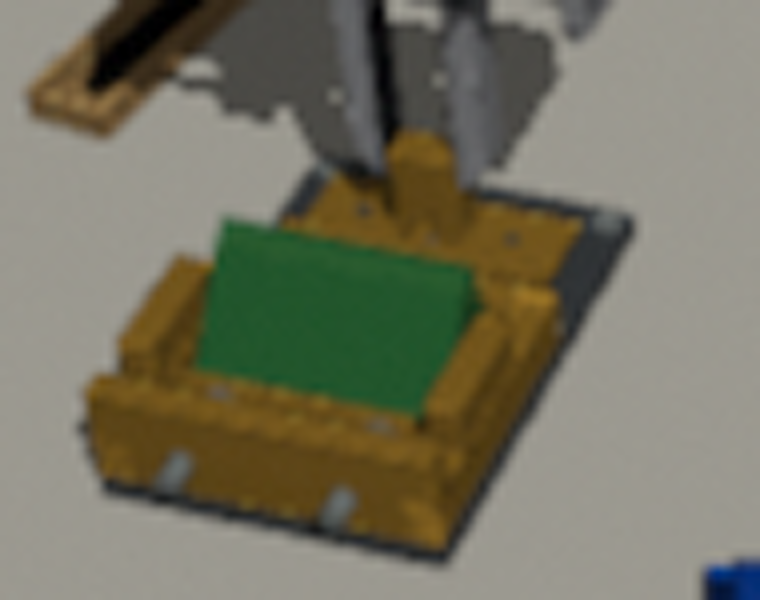

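The tongue is going in freely: z is unchanged and Fx is only −1.3 N. I'll continue in small steps.

drive_tool(
  series=[
    [[0,0,0,-0.15,0,0.03,0],[0,0,0,-0.3,0,0.03,0],[0,0,0,-0.4,0,0.03,0],[0,0,0,-0.4,0,0.03,0]],
  ],
)

```text
time: 9.0
tool_pos: [0.5163, -0.2584, 0.0198]
ee_rot: [-3.14, 0.001, -2.894]
wrist_force: [-3.2, -1.2, 4.7]
width: 0.0273
```

```bash
python3 -c "
from h import *
st();sl()"
```

```text
t 9.0 p [ 0.5163 -0.2584  0.0198] rot [-1.7989e+02  3.0000e-02 -1.6579e+02] F [-3.23 -1.16  4.7 ] T [-0.001  0.775  0.017] w 0.0273 j [-0.56  0.23  1.53 -0.    1.37 -2.38]
lipframe x -0.0360 y -0.0010 z 0.0198 Fx -3.42 Fy -0.34 Fz 4.70
```

drive_tool(
  series=[
    [[0,0,0,-0.1,0,0.03,0],[0,0,0,-0.2,0,0.03,0],[0,0,0,-0.3,0,0.03,0],[0,0,0,-0.3,0,0.03,0]],
  ],
)

```text
time: 9.4
tool_pos: [0.5177, -0.2582, 0.0198]
ee_rot: [-3.14, -0.003, -2.894]
wrist_force: [-5.8, -1.7, 6.5]
width: 0.0274
```

```bash
python3 -c "
from h import *
st();sl()"
```

```text
t 9.4 p [ 0.5177 -0.2582  0.0198] rot [-1.7989e+02 -1.6000e-01 -1.6580e+02] F [-5.79 -1.7   6.5 ] T [-0.141  1.186  0.063] w 0.0274 j [-0.56  0.24  1.53 -0.    1.38 -2.38]
lipframe x -0.0346 y -0.0011 z 0.0198 Fx -6.03 Fy -0.23 Fz 6.50
```

drive_tool(
  series=[
    [[0,0,0,-0.15,0,0.04,0],[0,0,0,-0.3,0,0.04,0],[0,0,0,-0.45,0,0.04,0],[0,0,0,-0.45,0,0.04,0],[0,0,0,-0.45,0,0.04,0]],
  ],
)

```text
time: 9.9
tool_pos: [0.519, -0.2579, 0.0199]
ee_rot: [-3.14, -0.009, -2.894]
wrist_force: [-9.8, -2.3, 9.1]
width: 0.0273
```

```bash
python3 -c "
from h import *
st();sl()"
```

```text
t 9.9 p [ 0.519  -0.2579  0.0199] rot [-179.91   -0.52 -165.81] F [-9.83 -2.32  9.11] T [-0.22   1.792  0.058] w 0.0273 j [-0.55  0.24  1.52 -0.01  1.38 -2.37]
lipframe x -0.0333 y -0.0012 z 0.0199 Fx -10.10 Fy 0.16 Fz 9.11
```

```bash
python3 - <<'E'
from h import *
p=robot.get_obs()["tool_pos"]; delta(p[0],p[1],p[2],194.2)
s=robot.snapshot("scene")
cv2.imwrite("pics/s7.png",cv2.resize(s["img"][140:215,120:215],(760,600),interpolation=cv2.INTER_CUBIC))
st()
E
```

```text
rot [-0.0015 -0.0091 -0.0002] shift cm [0. 0. 0.]
t 9.95 p [ 0.519  -0.2579  0.0198] rot [-179.92   -0.52 -165.81] F [-9.38 -2.23  9.32] T [-0.196  1.813  0.115] w 0.0273 j [-0.55  0.24  1.52 -0.01  1.38 -2.37]
```

View pics/s7.png

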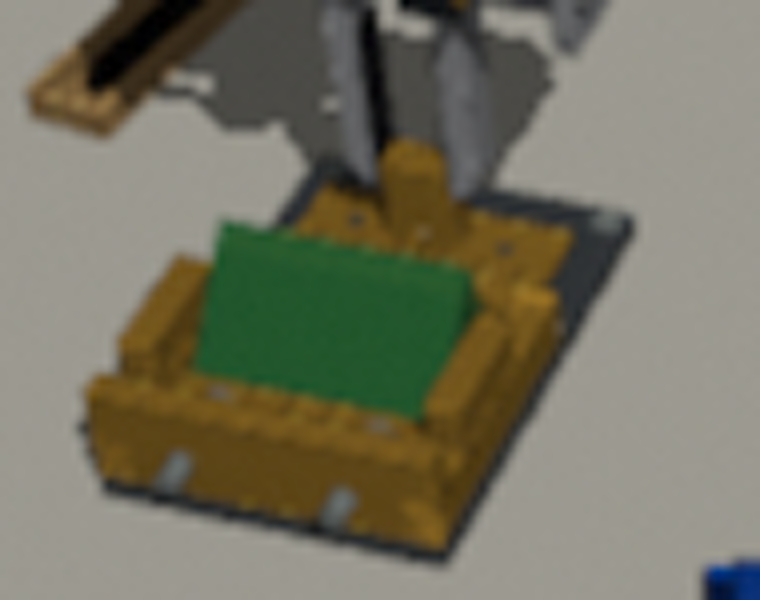

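drive_tool(
  series=[
    [[0,-0.01,0,-0.4,0,0.04,0],[0,-0.015,0,-0.5,0,0.04,0],[0,-0.02,0,-0.6,0,0.04,0],[0,-0.02,0,-0.7,0,0.04,0],[0,-0.02,0,-0.7,0,0.04,0],[0,-0.02,0,-0.7,0,0.04,0]],
  ],
)

```text
time: 10.55
tool_pos: [0.5209, -0.2574, 0.0198]
ee_rot: [-3.141, 0.001, -2.894]
wrist_force: [-14.1, -1.8, 11.0]
width: 0.0275
```

```bash
python3 -c "
from h import *
st();sl()"
```

```text
t 10.55 p [ 0.5209 -0.2574  0.0198] rot [-1.7997e+02  4.0000e-02 -1.6583e+02] F [-14.07  -1.79  10.99] T [-0.335  2.662  0.088] w 0.0275 j [-0.56  0.24  1.52  0.    1.38 -2.37]
lipframe x -0.0314 y -0.0011 z 0.0198 Fx -14.08 Fy 1.71 Fz 10.99
```

drive_tool(
  series=[
    [[0,-0.012,0,-0.45,0,0.04,0],[0,-0.013,0,-0.6,0,0.04,0],[0,-0.015,0,-0.75,0,0.04,0],[0,-0.016,0,-0.8,0,0.04,0],[0,-0.016,0,-0.8,0,0.04,0],[0,-0.016,0,-0.8,0,0.04,0]],
  ],
)

```text
time: 11.15
tool_pos: [0.5226, -0.2568, 0.0198]
ee_rot: [3.141, 0.004, -2.895]
wrist_force: [-17.0, -1.7, 12.3]
width: 0.0273
```

```bash
python3 -c "
from h import *
st();sl()"
```

```text
t 11.15 p [ 0.5226 -0.2568  0.0198] rot [ 179.96    0.25 -165.86] F [-17.    -1.71  12.26] T [-0.502  3.173  0.101] w 0.0273 j [-0.56  0.24  1.52  0.    1.38 -2.37]
lipframe x -0.0295 y -0.0010 z 0.0198 Fx -16.90 Fy 2.51 Fz 12.26
```

```bash
python3 - <<'E'
from h import *
s=robot.snapshot("scene"); pickle.dump(s,open("scene8.pkl","wb"))
c=lambda s:cv2.resize(s["img"][150:190,150:205],(790,575),interpolation=cv2.INTER_CUBIC)
cv2.imwrite("pics/s8.png",c(s)); 
s6=pickle.load(open("scene6.pkl","rb"));cv2.imwrite("pics/s6c.png",c(s6))
st()
E
```

```text
t 11.2 p [ 0.5226 -0.2569  0.0198] rot [ 179.96    0.25 -165.86] F [-16.38  -2.21  12.12] T [-0.456  3.178  0.081] w 0.0277 j [-0.56  0.24  1.52  0.    1.38 -2.37]
```

View pics/s8.png

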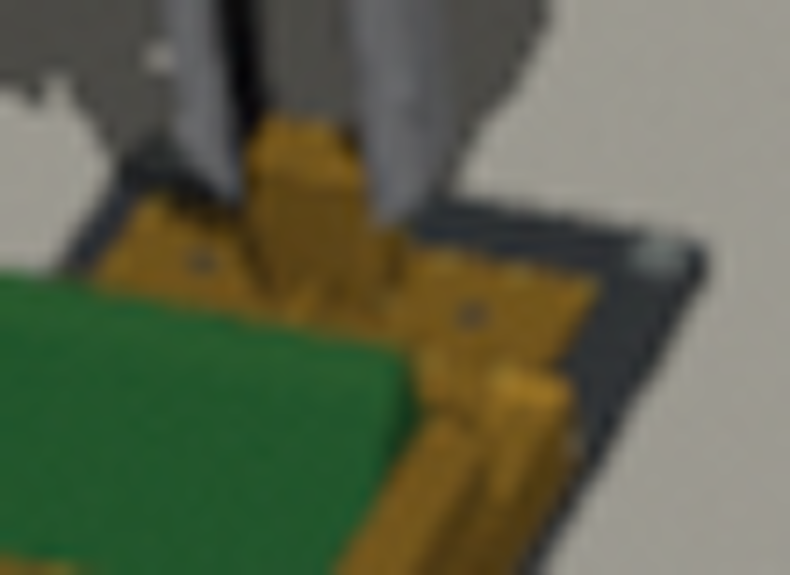

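View pics/s6c.png

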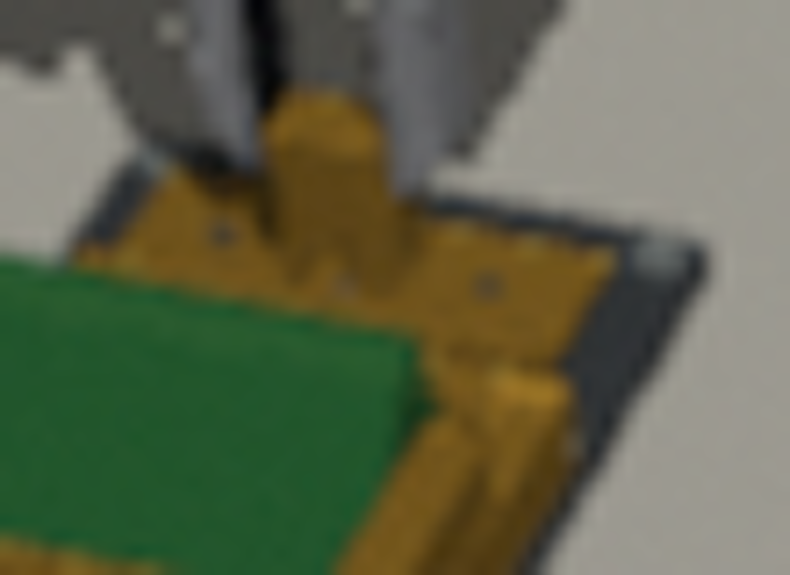

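```bash
cat > shift.py <<'E'
from h import *
y=np.radians(14.2); ex=np.array([np.cos(y),np.sin(y)]); ey=np.array([-ex[1],ex[0]])
def green(s,z=.066):
    hsv=cv2.cvtColor(s["img"],cv2.COLOR_BGR2HSV); m=cv2.inRange(hsv,(45,80,20),(85,255,255)); m[:,:140]=0;m[:,210:]=0;m[:150]=0;m[200:]=0
    M=cv2.moments(m,True); u,v=M["m10"]/M["m00"],M["m01"]/M["m00"]; p=onz(s,u,v,.05)[:2]; return p@ex*1000,p@ey*1000,M["m00"]
def hole(s,u0,v0):
    I=255-cv2.cvtColor(s["img"],cv2.COLOR_BGR2GRAY)
    P=cv2.getRectSubPix(I,(7,7),(u0,v0)).astype(float); w=np.clip(P-np.percentile(P,50),0,None); g=np.arange(7)-3
    u=u0+(w.sum(0)*g).sum()/w.sum(); v=v0+(w.sum(1)*g).sum()/w.sum(); p=onz(s,u,v,.016)[:2]; return p@ex*1000,p@ey*1000
def corr(a,b,u0,v0,r=7,sr=6):
    # subpixel template match of patch of a at u0,v0 in b
    k=8
    A=cv2.resize(a["img"][v0-r:v0+r+1,u0-r:u0+r+1],None,fx=k,fy=k,interpolation=cv2.INTER_CUBIC)
    B=cv2.resize(b["img"][v0-r-sr:v0+r+sr+1,u0-r-sr:u0+r+sr+1],None,fx=k,fy=k,interpolation=cv2.INTER_CUBIC)
    R=cv2.matchTemplate(B,A,cv2.TM_CCOEFF_NORMED); _,mx,_,l=cv2.minMaxLoc(R); return l[0]/k-sr,l[1]/k-sr,mx
def adv(s,u,v,d,z):
    q=onz(s,u+d[0],v+d[1],z)-onz(s,u,v,z); return (q[:2]@ex*1000).round(2),(q[:2]@ey*1000).round(2),round(d[2],3)
E
python3 - <<'E'
from shift import *
S={k:pickle.load(open(f"scene{k}.pkl","rb")) for k in(5,6,8)}
for k in S: print(k,"green",np.round(green(S[k]),2))
print("bar 6->8", adv(S[6],184,170,corr(S[6],S[8],184,170,5),.016))
print("barL 6->8", adv(S[6],165,166,corr(S[6],S[8],165,166,4),.016))
for a,b in((5,6),(6,8)):
    print("prism",a,b, adv(S[a],177,175,corr(S[a],S[b],177,175,6),.066), adv(S[a],150,173,corr(S[a],S[b],150,173,7),.066), "still", adv(S[a],198,168,corr(S[a],S[b],198,168,6),.010),adv(S[a],163,198,corr(S[a],S[b],163,198,6),.03))
E
```

```text
5 green [ 529.13 -373.24  592.  ]
6 green [ 529.38 -373.13  588.  ]
8 green [ 534.15 -372.98  594.  ]
bar 6->8 (np.float64(6.25), np.float64(1.34), 0.697)
barL 6->8 (np.float64(7.53), np.float64(-2.35), 0.876)
prism 5 6 (np.float64(1.09), np.float64(0.08), 0.952) (np.float64(0.0), np.float64(0.0), 0.995) still (np.float64(-0.11), np.float64(0.36), 0.969) (np.float64(0.0), np.float64(0.0), 0.994)
prism 6 8 (np.float64(4.44), np.float64(0.0), 0.968) (np.float64(3.45), np.float64(-0.26), 0.976) still (np.float64(0.0), np.float64(0.0), 0.997) (np.float64(0.46), np.float64(0.2), 0.957)
```

drive_tool(
  series=[
    [[0,-0.012,0,-0.6,0,0.02,0],[0,-0.012,0,-0.7,0,0.02,0],[0,-0.012,0,-0.8,0,0.02,0],[0,-0.012,0,-0.8,0,0.02,0],[0,-0.012,0,-0.8,0,0.02,0]],
  ],
)

```text
time: 11.7
tool_pos: [0.5228, -0.2568, 0.0198]
ee_rot: [3.139, 0.0, -2.895]
wrist_force: [-19.5, -2.7, 12.9]
width: 0.0275
```

```bash
python3 - <<'E'
from shift import *
st();sl()
s=robot.snapshot("scene"); pickle.dump(s,open("scene9.pkl","wb"))
S={k:pickle.load(open(f"scene{k}.pkl","rb")) for k in(5,6,8,9)}
for k in S: print(k,"green",np.round(green(S[k]),2))
print("prism 8 9",adv(S[8],177,175,corr(S[8],S[9],177,175,6),.066), adv(S[8],150,173,corr(S[8],S[9],150,173,7),.066))
print("bar 8->9", adv(S[8],183,172,corr(S[8],S[9],183,172,4),.016),adv(S[8],164,168,corr(S[8],S[9],164,168,4),.016),adv(S[8],171,161,corr(S[8],S[9],171,161,4),.054))
cv2.imwrite("pics/s9.png",cv2.resize(s["img"][150:190,150:205],(790,575),interpolation=cv2.INTER_CUBIC))
E
```

```text
t 11.7 p [ 0.5228 -0.2568  0.0198] rot [ 1.7988e+02  2.0000e-02 -1.6589e+02] F [-19.46  -2.7   12.95] T [-0.763  3.761  0.211] w 0.0275 j [-0.56  0.24  1.52  0.    1.38 -2.37]
lipframe x -0.0294 y -0.0010 z 0.0198 Fx -19.53 Fy 2.15 Fz 12.95
5 green [ 529.13 -373.24  592.  ]
6 green [ 529.38 -373.13  588.  ]
8 green [ 534.15 -372.98  594.  ]
9 green [ 534.33 -373.02  595.  ]
prism 8 9 (np.float64(0.6), np.float64(-0.12), 0.993) (np.float64(0.0), np.float64(0.0), 0.998)
bar 8->9 (np.float64(0.0), np.float64(0.0), 0.959) (np.float64(0.54), np.float64(0.24), 0.977) (np.float64(0.0), np.float64(0.0), 0.989)
```

View pics/s9.png

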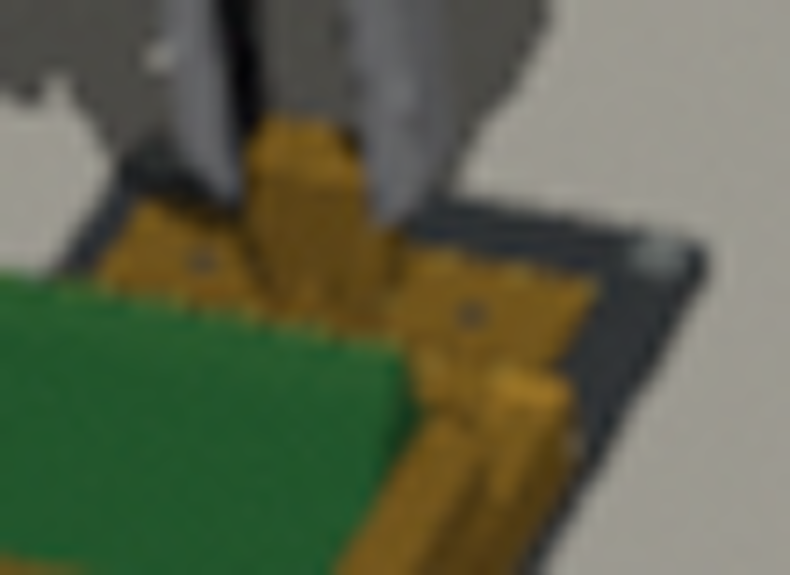

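drive_tool(
  series=[
    [[0,-0.012,-0.004,-0.65,0,0.02,0],[0,-0.012,-0.008,-0.75,0,0.02,0],[0,-0.012,-0.01,-0.8,0,0.02,0],[0,-0.012,-0.01,-0.8,0,0.02,0],[0,-0.012,-0.01,-0.8,0,0.02,0]],
  ],
)

```text
time: 12.25
tool_pos: [0.5227, -0.2567, 0.0198]
ee_rot: [3.138, -0.004, -2.886]
wrist_force: [-19.9, -3.1, 13.4]
width: 0.0277
```

```bash
python3 -c "
from h import *
st();sl()"
```

```text
t 12.25 p [ 0.5227 -0.2567  0.0198] rot [ 179.78   -0.22 -165.38] F [-19.89  -3.07  13.38] T [-0.749  3.779  0.048] w 0.0277 j [-0.55  0.25  1.51 -0.    1.39 -2.38]
lipframe x -0.0294 y -0.0010 z 0.0198 Fx -20.03 Fy 1.90 Fz 13.38
```

drive_tool(
  series=[
    [[0,-0.008,-0.005,-0.65,0,0.02,0],[0,-0.008,-0.01,-0.8,0,0.02,0],[0,-0.008,-0.01,-0.85,0,0.02,0],[0,-0.008,-0.01,-0.85,0,0.02,0]],
  ],
)

```text
time: 12.65
tool_pos: [0.5226, -0.2567, 0.0198]
ee_rot: [3.136, -0.013, -2.878]
wrist_force: [-21.8, -3.5, 14.0]
width: 0.0276
```

```bash
python3 - <<'E'
from shift import *
st();sl()
s=robot.snapshot("scene"); pickle.dump(s,open("scene10.pkl","wb"))
S={k:pickle.load(open(f"scene{k}.pkl","rb")) for k in(8,9,10)}
for k in S: print(k,"green",np.round(green(S[k]),2))
for k in(8,9): print("bar",k,"->10 R,L,grip", adv(S[k],183,172,corr(S[k],S[10],183,172,4),.016),adv(S[k],164,168,corr(S[k],S[10],164,168,4),.016),adv(S[k],171,161,corr(S[k],S[10],171,161,4),.054))
cv2.imwrite("pics/s10.png",cv2.resize(s["img"][150:190,150:205],(790,575),interpolation=cv2.INTER_CUBIC))
E
```

```text
t 12.65 p [ 0.5226 -0.2567  0.0198] rot [ 179.67   -0.76 -164.88] F [-21.79  -3.49  13.99] T [-0.817  4.002  0.014] w 0.0276 j [-0.55  0.25  1.51 -0.01  1.4  -2.38]
lipframe x -0.0295 y -0.0009 z 0.0198 Fx -21.98 Fy 1.96 Fz 13.99
8 green [ 534.15 -372.98  594.  ]
9 green [ 534.33 -373.02  595.  ]
10 green [ 534.33 -373.02  595.  ]
bar 8 ->10 R,L,grip (np.float64(0.0), np.float64(0.0), 0.961) (np.float64(0.54), np.float64(0.24), 0.97) (np.float64(0.11), np.float64(-0.35), 0.986)
bar 9 ->10 R,L,grip (np.float64(0.0), np.float64(0.0), 0.969) (np.float64(0.54), np.float64(0.24), 0.986) (np.float64(0.0), np.float64(0.0), 0.989)
```

View pics/s10.png

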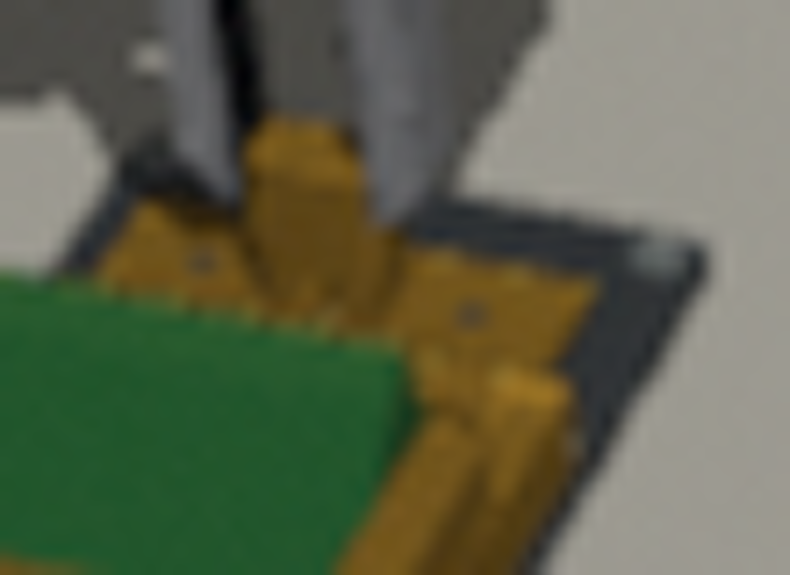

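The bar's screw holes stay at (202,260) and (470,313) while force rises from 17 to 22 N and the tool turns 1°. So the bar is seated flush and the pads yaw on the grip. I'll square the tool up again while keeping the push on.

```bash
python3 -c "
from h import *
p=robot.get_obs()['tool_pos']; delta(p[0],p[1],p[2],194.4)"
```

```text
rot [ 0.0058 -0.0133  0.0124] shift cm [0. 0. 0.]
```

drive_tool(
  series=[
    [[0.003,-0.015,0.005,-0.65,0,0.01,0],[0.005,-0.02,0.01,-0.65,0,0.01,0],[0.006,-0.026,0.012,-0.65,0,0.01,0],[0.006,-0.026,0.012,-0.65,0,0.01,0],[0.006,-0.026,0.012,-0.65,0,0.01,0],[0.006,-0.026,0.012,-0.65,0,0.01,0]],
  ],
)

```text
time: 13.3
tool_pos: [0.523, -0.2568, 0.0198]
ee_rot: [3.141, 0.0, -2.89]
wrist_force: [-16.6, -3.6, 11.4]
width: 0.0277
```

```bash
python3 - <<'E'
from shift import *
st();sl()
s=robot.snapshot("scene"); pickle.dump(s,open("scene11.pkl","wb"))
S={k:pickle.load(open(f"scene{k}.pkl","rb")) for k in(6,9,10,11)}
for k in S: print(k,"green",np.round(green(S[k]),2))
cv2.imwrite("pics/s11.png",cv2.resize(s["img"][140:215,120:215],(760,600),interpolation=cv2.INTER_CUBIC))
t=robot.snapshot("top"); cv2.imwrite("pics/t11.png",cv2.resize(t["img"],(800,600)))
st();sl()
W=world(s); l=np.stack([(W[...,:2]-np.array([.551,-.2486]))@ex,(W[...,:2]-np.array([.551,-.2486]))@ey],-1)
hsv=cv2.cvtColor(s["img"],cv2.COLOR_BGR2HSV); m=cv2.inRange(hsv,(15,110,30),(32,255,255))>0
for a,b in((-.048,-.043),(-.043,-.038),(-.038,-.033)):
    k=m&(l[...,0]>a)&(l[...,0]<b)&(abs(l[...,1])<.045)&(W[...,2]<.022); print(a,k.sum(),np.median(W[k][:,2]).round(4))
for a,b in((-.045,-.02),(.02,.045)):
    k=m&(l[...,0]>-.048)&(l[...,0]<-.03)&(l[...,1]>a)&(l[...,1]<b)&(W[...,2]<.022); print("y",a,k.sum(),np.median(W[k][:,2]).round(4))
E
```

```text
t 13.3 p [ 0.523  -0.2568  0.0198] rot [ 1.7996e+02  2.0000e-02 -1.6558e+02] F [-16.55  -3.6   11.37] T [-0.493  3.037  0.252] w 0.0277 j [-0.55  0.24  1.52  0.    1.38 -2.38]
lipframe x -0.0292 y -0.0010 z 0.0198 Fx -16.93 Fy 0.57 Fz 11.37
6 green [ 529.38 -373.13  588.  ]
9 green [ 534.33 -373.02  595.  ]
10 green [ 534.33 -373.02  595.  ]
11 green [ 534.33 -373.02  595.  ]
t 13.4 p [ 0.523  -0.2568  0.0198] rot [ 1.7996e+02  2.0000e-02 -1.6558e+02] F [-15.95  -4.02  11.99] T [-0.47   3.041  0.331] w 0.0278 j [-0.55  0.24  1.52  0.    1.38 -2.38]
lipframe x -0.0292 y -0.0010 z 0.0198 Fx -16.45 Fy 0.01 Fz 11.99
-0.048 13 0.0142
-0.043 18 0.0149
-0.038 18 0.0153
y -0.045 24 0.0151
y 0.02 30 0.0146
```

View pics/s11.png

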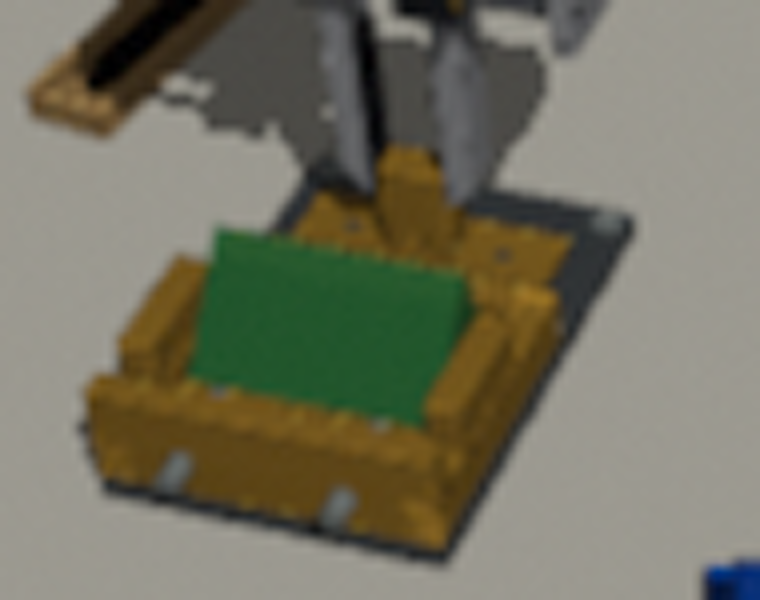

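View pics/t11.png

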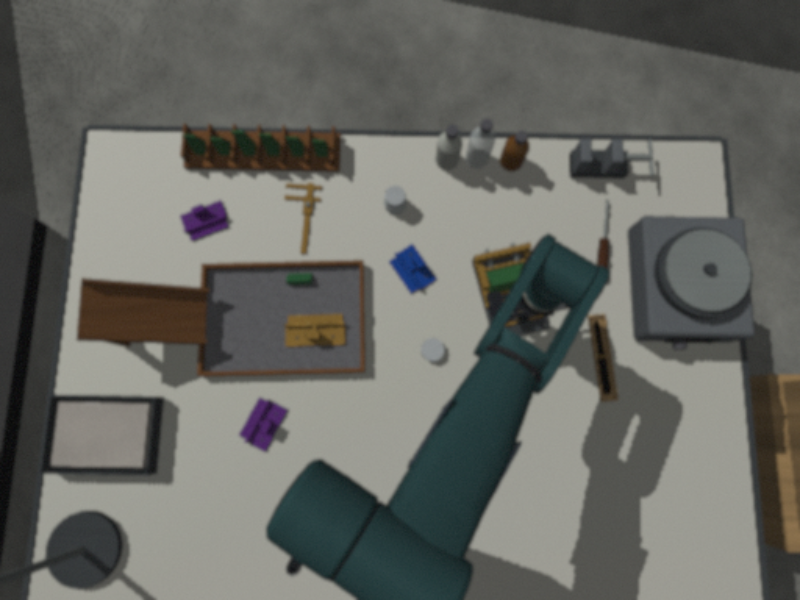

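```bash
python3 -c "
from h import *
print(robot.close_job()); st(); sl()"
```

```text
the job is handed in; nothing more can be done
None
the job is handed in; nothing more can be done
```

The shorter keeper bar is in the frame, pressed home under the lip and still held there by the gripper. I handed the job in at about 13.4 s of the 48 s allowed. No verdict is reported.

**What I did:**
- I took the shorter brass bar, which measured 100 mm against about 130 mm for the other, by its 28 mm grip.
- I laid it flat on the sill and slid the tongue under the lip. I kept pushing until the bar stopped moving while the force kept rising.

**Last checks:**
- **Carrier:** the prism had moved back about 5.0 mm, measured from its image centroid.
- **Home against the lip:** over the last pushes the tool stopped advancing, within 0.2 mm, while the force rose from 17 to 22 N. The bar's screw holes did not move either. The final push was about 16 N, against 9 N of spring.
- **Flat:** the tool stayed at the height where the bar first touched the sill and was vertical to within 0.05°. The depth readings across the plate were about 1 mm low and sloped about 1 mm from front to back, which I put down to camera calibration and noise.
- **Everything else:** the final top view shows the other items where they were, apart from what the arm hides.

**What disagreed or could not be seen:**
- The two cameras differed by 3–7 mm on absolute positions, so I judged seating by force.
- The fingertips looked 10–20 mm higher in the pictures than the stated tool point, but the heights at which the bar made contact agreed with the stated point.
- The lip joint is hidden behind the prism in the scene view, so I inferred that the shoulder is fully up against the lip from force and carrier travel. I could not see it.
- A small twist of about 0.3 N m remained at the wrist after I squared the tool.

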